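# Set up the scraper sharpener

## Robot

A 6-joint arm with a two-finger parallel gripper is mounted at the origin on the work surface. World frame = base frame: x ahead of the robot, y to its left, z up, the work surface at z = 0. Lengths are in m, angles in rad, forces in N, time in s.
With the tool pointing down it reaches from about 0.25 to 0.775 m from the base axis. Payload 4 kg.
Tool frame: the origin (TCP) lies on the centre line of the jaws, within the pads' length; the fingertips stand 8 mm ahead of it and the grasp point (between the pads) lies 11 mm behind it; z points along the fingers, y is the direction in which the jaws open and shut (so a half turn about z gives the same grasp; the last joint's range is limited). The gripper opens to 94 mm and grips with 3 to 60 N. Pads are 16 mm wide; open, the fingers measure 119 mm over their backs; the gripper's body (75 mm by 177 mm) begins 78 mm behind the grasp point.
Start: joints at [-1.392, 0.087, 1.371, -0, 1.684, -0.103], TCP at [0.153, -0.528, 0.214] pointing down, gripper open.
Joint ranges: [-3.1, 3.1], [-0.76, 2.03], [0.27, 2.55], [-1.08, 4.22], [0.17, 2.65], [-2.57, 2.57]. Speed limits (rad/s): [2.79, 2.79, 3.14, 3.14, 3.14, 3.14].

## Interface

Orientations are given as [roll, pitch, yaw] about the fixed x, y, z axes, in that order (R = Rz(yaw) Ry(pitch) Rx(roll)).
In Python, from bench import * gives the robot as it stands.
- The arm moves only by the tool step_arm, never from a script. Its argument "steps" is a list of rows, each an object of numbers: "jaw": the opening, from 0 (shut) to 1 (fully open); "tx", "ty", "tz": the shift along the tool's x, y, z in m; "ax", "ay", "az": the turn, a rotation vector about the tool's x, y, z in rad. In form: [{"jaw": .., "tx": .., "ty": .., "tz": .., "ax": .., "ay": .., "az": ..}, ...]. A call has 1 to 8 rows; each row is the pose to reach, as a shift and turn from the pose measured when the call began, along the tool's axes at that moment; what a row does not reach only later rows make up. A row lasts 1/10 s, in which the tool goes at most 50 mm and 8.59 degrees, less where a joint would pass 70% of its speed; a pose out of reach is approached as far as the arm can. A call with a gripper value outside its range is refused whole. The fingers move at their own pace and stop on an object; the grip force is fixed at half the most. Time passes only in rows, so rows that repeat a pose let the fingers close. It gives the time, the measured TCP pose, the force and the opening at its end, in the units of the state.
- get_obs(): the state, without advancing time (a new reading comes with each control period).
- snapshot(name): name is "side" or "top" or "wrist"; returns (picture, depth): 420x560x3 uint8, red, green, blue; 420x560 float32, m along the optical axis (not along the pixel's ray), 0 where there is no reading.
- camera_model(name): a dict with "intrinsics" (3x3 intrinsics, pixels), "origin" and "orientation" of the camera in the world. Camera axes: x right, y down, z forward; pixel columns grow to the right and rows downward; lengths in m; the calibration is good to about 2 mm. A picture is of the moment at which its call begins: read the wrist's pose just before it. camera_model takes no time and is no camera call; for the wrist camera it gives the pose at the moment of the call.
- close_job(): hands the job in, once; it reports no verdict.
Trained networks look in the newest picture that a camera, given by its name, has taken for a name from the list of things; names that differ only in an ending like _2 or _b are one class to them, and where a whole thing is asked for, a point or a joint stands for the part that bears it (a point fixed in the world has none). Each returns a list of dicts, best first, with "confidence" (0 to 1); they miss things now and then, are a little off and sometimes report something else, mostly with a low value. They report only what shows in the picture. A call takes as long as a camera call. They do not tell look-alikes from the thing itself.
- silhouettes(camera, query): "pixels" (420x560 bool, what is visible of it) and "rect" ([left, top, right, bottom] in pixels, round what is visible of it).
The state is a dict: "time": time; "joint_positions": joint angles; "qvel": joint speeds; "joint_torque": joint torques, N m; "tool_pos": TCP position; "ee_rot": TCP orientation; "wrist_force": force on the tool from outside, world axes, zero at the start; "wrist_torque": the same for the moment, N m; "width": finger opening in m.
Only numpy, scipy, OpenCV 4.12 (cv2) and the standard library are available. Lean on these libraries where they do the work, as an engineer would, in place of code of your own. Each camera call takes 0.05 s, during which the arm holds its last target. There are 200 camera calls.

## Task

Set up the scraper sharpener: turn the black knob on its sloped face until the white pointer lines up with the red index flag, and put the wooden-handled scraper from the beech stand into the sharpener's top slot, blade down and fully home. Lower the scraper in rather than dropping it, and leave the jar, the screwdriver and the wood offcut where they are.

Things in the scene. Friction and masses are not known exactly. Their poses are not given: they have to be found in the camera images.
- machine: Bench sharpener, fixed: 220 mm deep (x), 180 wide (y), 107 high; grey front, blue rear. Origin: centre of underside; x from front (dial) to back, z up. The front is a face rising from z = 43.5 mm at x = -110 to 107 at x = 0: it leans 30 degrees from level, looking up and to -x. The rear has a flat top at 107 mm with the slot. Stands left or right, turned by up to 0.25 rad.
- knob_grip (a point): Point on the knob's axis to grip at, 35 mm out from the face. Knob: round black fluted cylinder, 42 mm diameter, sides free from 8 to 48 mm out; under it, turning with it, a black disc of 84 mm with a white pointer line. The axis is square to the face: 30 degrees from vertical, leaning to the machine's -x. Site z: outwards along the axis; x: along the pointer.
- knob (a joint): Angle of the knob (rad), stops at -2.5 and 2.5; 0 = white pointer straight up the slope (towards the machine's +x); grows anticlockwise as seen looking at the face. Friction only, about 0.06 N m, it stays where it is left. It starts between -0.8 and -0.3.
- index (a joint): Angle of the red index flag (rad), same axis, zero and sense as joint knob, so the knob is set when the two are equal. It starts between 0.2 and 0.75 and cannot be moved by the robot.
- pointer_tip (a point): Point in line with the knob's white pointer, 46 mm from the knob axis and 4 mm out from the face; it turns with the knob.
- index_tip (a point): Point at the tip of the red index flag, 46 mm from the knob axis and 4 mm out from the face, on the white dial ring (126 mm diameter, black ticks every 15 degrees). The flag is a red tab 15 x 12 mm with a point towards the knob.
- scraper: Loose scraper, about 0.16 kg: steel blade 4 mm thick (x), 80 wide (y), from its edge at z = 0 (origin, centre of the edge) to 68 mm; on top a dark brown wooden handle bar 22 mm thick (x), 94 long (y), z = 65 to 95. Both faces are alike. It starts upright, blade down, in the stand; grip the handle across its 22 mm from above.
- stand: The beech stand, fixed: block 60 x 130 x 45 mm (x, y, z) with a slot 7 mm wide (x) and 88 mm long (y) whose floor is 8 mm above the bench. Origin: centre of its underside. Swaps sides with the machine; turned by up to 0.4 rad.
- slot_floor (a point): Centre of the floor of the sharpener's slot, 67 mm above the bench, 40 below the flat top; axes as machine. The slot is 7 mm wide (x) and 90 long (y). Two steel lips at its mouth flare from 7 mm wide at the flat top to about 15 mm wide 12 mm above it. The scraper stands on this floor when fully home (handle underside then 25 mm above the flat top).
- jar: Bystander, loose: amber jar with black lid, 60 mm in diameter, 75 mm high, origin at the centre of its underside.
- screwdriver: Bystander, loose: red-handled screwdriver lying flat on the bench between the machine and the stand, 180 mm long, handle towards the robot.
- offcut: Bystander, loose: pale wood offcut, 60 x 90 x 40 mm, beyond the jar, between machine and stand; origin at the centre of its underside.
Mind the look-alikes: they are no part of the job. Of the things that look like the scraper, the middle-sized one is meant.

How it is judged:
At the end, for the whole second after the job is handed in: The white pointer is within 8 degrees of the red index flag (6.5 mm at the dial's rim) and still; the scraper stands blade down in the sharpener's slot, its edge within 4 mm of the slot's floor and within 10 mm of its centre, upright within 0.15 rad, at rest (distance between pointer_tip and index_tip below 0.0065 m and z of scraper in the frame of slot_floor between -0.004 and 0.004 m and horizontal distance between scraper and slot_floor below 0.01 m and angle between scraper's own z axis and vertical below 0.15 rad and linear speed of scraper below 0.02 m/s and velocity of joint knob between -0.05 and 0.05 rad/s); the robot touches nothing.
It fails at once if the scraper is dropped into the sharpener (faster than 0.5 m/s within 30 mm, seen from above, of the slot's centre) (horizontal distance between scraper and slot_floor below 0.03 m and linear speed of scraper above 0.5 m/s).
It fails at once if the jar is moved more than 20 mm (distance of jar from where it was at the start of the episode above 0.02 m).
It fails at once if the screwdriver is moved more than 20 mm (distance of screwdriver from where it was at the start of the episode above 0.02 m).
It fails at once if the offcut is moved more than 20 mm (distance of offcut from where it was at the start of the episode above 0.02 m).
It also fails if it takes over 59 s, if anything falls off the work surface, if the arm or the gripper's body presses on something with over 40 N, if the wrist force passes 120 N, or if a joint passes its speed limit or range.

## Working session

There is one attempt and no reset: what is moved stays moved. The work goes in short steps, Python scripts to look and compute and a tool call to move; the robot and the scene stay as the last step left them, time stands still between calls to the robot, and variables do not carry over. Pictures are saved under pics/ and viewed, about 8 in all and at most 12, crops included, and the job is handed in when it is done.

Besides the shell and the picture viewer there is one more tool, called after "Emit:" in YAML: its name, and indented under it one key for each argument. step_arm: Moves the arm, as the interface text tells. Its arguments: {"type":"object","properties":{"steps":{"type":"array"}},"required":["steps"]}

```bash
ls; mkdir -p pics
cat > h.py <<'E'
from bench import *
import numpy as np, cv2
from scipy.spatial.transform import Rotation as Ro
def snap(n,f=None):
    m=camera_model(n); p,d=snapshot(n)
    if f: cv2.imwrite('pics/'+f,p[:,:,::-1])
    return p,d,m
def cloud(d,m):
    K=np.array(m['intrinsics']);v,u=np.indices(d.shape)
    c=np.stack([(u-K[0,2])/K[0,0]*d,(v-K[1,2])/K[1,1]*d,d],-1)
    R=np.array(m['orientation']); 
    if R.shape!=(3,3): R=Ro.from_euler('xyz',R).as_matrix()
    w=c@R.T+np.array(m['origin']); w[d<=0]=np.nan
    return w
E
python3 - <<'E'
from h import *
for n in('side','top'):
    p,d,m=snap(n); print(n,m)
    w=cloud(d,m); np.savez(f'{n}.npz',p=p,d=d,w=w)
    q=p.copy()
    cv2.imwrite(f'pics/{n}0.png',q[:,:,::-1])
    for k in('machine','knob','index','scraper','stand','jar','screwdriver','offcut'):
        try:
            for r in silhouettes(n,k): 
                px=w[np.array(r['pixels'])]; print(k,round(r['confidence'],2),r['rect'],np.nanmedian(px,0).round(3),np.nanmax(px[:,2]).round(3))
        except Exception as e: print(k,e)
a=cv2.imread('pics/side0.png');b=cv2.imread('pics/top0.png')
print(get_obs())
E
```

```text
pics
side {'intrinsics': array([[393.28566681,   0.        , 277.41648761],
       [  0.        , 393.28566681, 203.84508821],
       [  0.        ,   0.        ,   1.        ]]), 'origin': array([ 0.43686615, -0.57692873,  0.43088689]), 'orientation': array([-2.06723993,  0.01827056, -0.30109019])}
machine 0.75 [180.8, 143.1, 305.0, 239.4] [0.582 0.117 0.076] 0.128
knob 0.75 [194.0, 160.6, 230.9, 195.5] [0.52  0.165 0.097] 0.128
scraper 0.9 [386.1, 247.4, 502.9, 343.1] [ 0.742 -0.266  0.102] 0.14
scraper 0.64 [305.9, 266.4, 343.7, 348.7] [ 0.595 -0.25   0.103] 0.106
scraper 0.59 [216.0, 321.9, 256.6, 395.2] [ 0.481 -0.249  0.056] 0.071
stand 0.81 [295.2, 288.9, 361.5, 390.3] [ 0.587 -0.271  0.046] 0.081
jar 0.82 [285.3, 209.6, 319.8, 257.4] [ 0.646 -0.031  0.051] 0.078
screwdriver 0.79 [146.5, 250.9, 251.3, 271.8] [0.429 0.006 0.019] 0.029
offcut 0.72 [337.0, 208.9, 386.5, 253.2] [ 0.763 -0.03   0.04 ] 0.043
top {'intrinsics': array([[394.045479  ,   0.        , 282.52709369],
       [  0.        , 394.045479  , 205.97451017],
       [  0.        ,   0.        ,   1.        ]]), 'or
[... 791 characters left out ...]
0.77  -0.006  0.039] 0.045
{'time': 0.9, 'joint_positions': array([-1.39211201e+00,  8.71534711e-02,  1.37068422e+00,  1.86916822e-05,
        1.68359297e+00, -1.03115362e-01]), 'qvel': array([-0.00023517, -0.00098571, -0.00046825, -0.00024035, -0.00092331,
       -0.00014227]), 'joint_torque': array([ 1.08143839e-03, -3.40030611e+01, -3.02599096e+01,  7.18210149e-02,
        2.35307438e-02,  2.13795936e-06]), 'tool_pos': array([ 0.15294452, -0.5283317 ,  0.21353935]), 'ee_rot': array([ 3.14142961e+00, -1.79993296e-06,  2.81801781e-01]), 'wrist_force': array([-0.45168324,  0.09317966,  0.25195506]), 'wrist_torque': array([ 0.00983204, -0.01682685,  0.03863065]), 'width': 0.09405399561526324}
```

Run:
```python
import cv2,numpy as np
b=cv2.imread('pics/top0.png');a=cv2.imread('pics/side0.png')
t=cv2.resize(b[100:330,110:430],None,fx=2.4,fy=2.4,interpolation=2)
cv2.imwrite('pics/c0.png',t)
k=cv2.resize(b[210:285,140:230],(480,400),interpolation=2)
s=cv2.resize(a[230:400,200:510],(0,0),fx=2.5,fy=2.5)[:,:800]
cv2.imwrite('pics/c1.png',s)
```

```text
(no output)
```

View pics/c0.png

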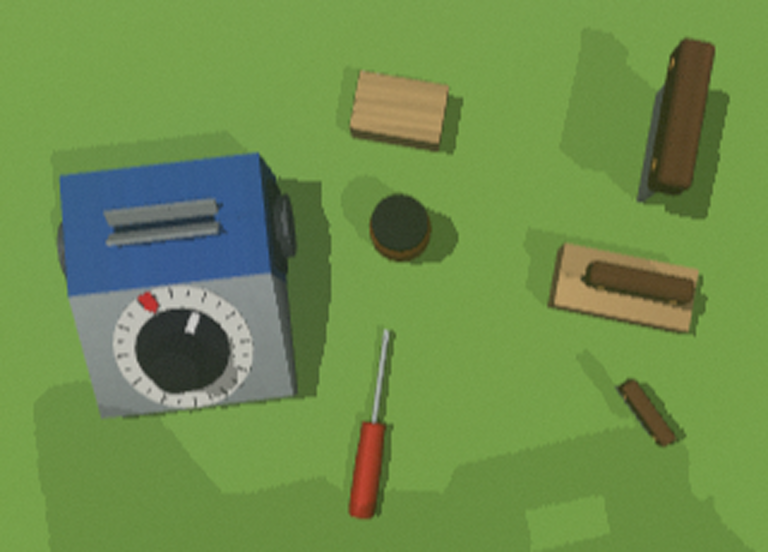

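View pics/c1.png

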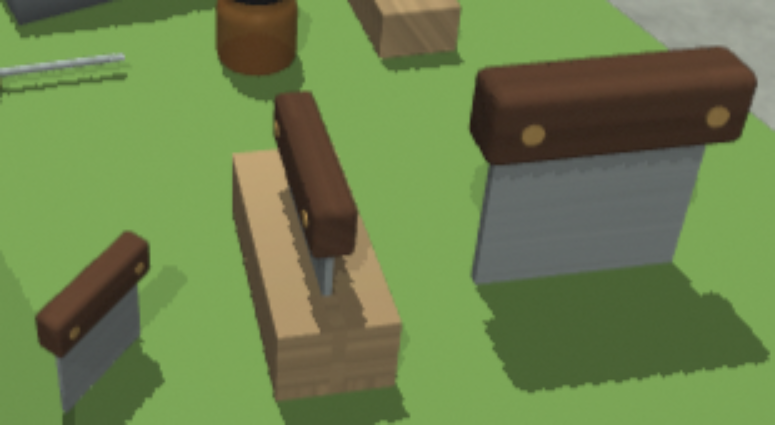

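The candidates that could be taken for the scraper, in top-view pixels, are the large one at (393,152), the middle one in the stand at (379,218) and the small one at (379,275). I chose the middle one: it stands in the beech stand, its handle is about 94 mm long, and the crop confirms it. In the picture the pointer is up and to the right, and the flag is up and to the left. Next I'll measure the machine, dial and handle.

Run:
```python
from h import *
for n in('top','side'):
    z=np.load(n+'.npz'); w=z['w'];p=z['p'].astype(int);Z=w[...,2]
    print(n)
    def rect(m,t):
        q=w[m][:,:2]*1000; r=cv2.minAreaRect(q.astype(np.float32)); print(t,m.sum(),np.round(r[0],1),np.round(r[1],1),round(r[2],2),'med z',np.median(w[m][:,2]).round(4))
    X,Y=w[...,0],w[...,1]; mach=(Y>0.03)&(X>.4)&(X<.8)
    rect(mach&(abs(Z-.107)<.003)&(p[...,2]>p[...,0]+30),'bluetop')
    rect(mach&(Z>.1115)&(X>.61),'lips')
    sl=mach&(Z>.05)&(Z<.1)&(p.min(-1)>90)
    q=w[sl]; 
    if len(q)>50:
        for _ in range(4):
            A=np.c_[q[:,:2],np.ones(len(q))];c=np.linalg.lstsq(A,q[:,2],rcond=None)[0];q=q[abs(A@c-q[:,2])<.004]
        print('slope',np.hypot(c[0],c[1]),'yaw',np.arctan2(c[1],c[0]),len(q),c)
    rect(mach&(Z>.1)&(p.max(-1)<80)&(X<.56),'knobtop')
    red=mach&(p[...,0]>150)&(p[...,1]<90); print('red',red.sum(),np.nanmean(w[red],0))
    rect((abs(Z-.1025)<.0075)&(Y<-.15)&(X>.53)&(X<.66),'handle')
    rect((abs(Z-.045)<.003)&(Y<-.1)&(X>.53)&(X<.66),'stand')
```

```text
top
bluetop 3392 [640.7 199.1] [110.9 180.7] 8.51 med z 0.1065
lips 379 [642.  199.4] [31.5 98. ] 8.51 med z 0.117
slope 0.06296466013501001 yaw -0.8653620986249515 1627 [ 0.04082405 -0.04793689  0.06267422]
knobtop 418 [527.2 181.3] [69.1 42.7] 6.57 med z 0.1154
red 37 [0.57130371 0.20997473 0.10179607]
handle 456 [ 601.6 -402.5] [441.9  34.4] 89.63 med z 0.102
stand 1943 [ 601.1 -380.3] [443.1 129.1] 88.09 med z 0.0448
side
bluetop 1367 [639.2 199. ] [110.8 185.2] 7.99 med z 0.1087
lips 2280 [ 705.  1109.4] [1924.5  189.9] 90.0 med z 0.2582
slope 0.12735193373595477 yaw -0.3810471389570448 474 [ 0.11821771 -0.04736126  0.01722227]
knobtop 474 [525.3 894.8] [1479.5   69.1] 89.99 med z 0.1175
red 20 [0.56996029 0.20907348 0.10455996]
handle 1030 [ 600.4 -229.8] [94.  22.5] 79.99 med z 0.1041
stand 2444 [ 600.9 -227.9] [132.7  60.6] 80.19 med z 0.0466
```

```bash
cat >> h.py <<'E'
from types import SimpleNamespace as NS
def mach(yaw=.1485,o=(.5863,.191)):
    R=Ro.from_euler('z',yaw).as_matrix(); c=np.cos(np.pi/6); s=.5
    u=R@[c,0,s]; v=R@[0,1,0]; a=R@[-s,0,c]; O=np.r_[o,0]
    return NS(R=R,O=O,u=u,v=v,a=a,D=O+R@[-.055,0,.07525])
def knobpose(M,out,th):
    y=np.cos(th)*M.u+np.sin(th)*M.v
    return M.D+out*M.a, np.c_[np.cross(M.a,y)*1,y,-M.a]
def rel(P,R):
    o=get_obs(); Rt=Ro.from_euler('xyz',o['ee_rot']).as_matrix()
    print('t',round(o['time'],2),'shift',(Rt.T@(P-o['tool_pos'])).round(4),'rot',Ro.from_matrix(Rt.T@R).as_rotvec().round(4),'j',o['joint_positions'].round(2),'w',round(o['width'],4),'F',o['wrist_force'].round(1))
E
python3 -c "
from h import *
P,R=knobpose(mach(),.18,-.4);print(P,R);rel(P,R)"
```

```text
[0.44289585 0.16954655 0.23113457] [[ 0.19725908  0.84649956  0.49449706]
 [ 0.9608211  -0.26711449  0.0739774 ]
 [ 0.19470917  0.4605305  -0.8660254 ]]
t 0.9 shift [ 0.4726 -0.5897 -0.0177] rot [-0.332   0.4352 -1.0128] j [-1.39  0.09  1.37  0.    1.68 -0.1 ] w 0.0941 F [-0.5  0.1  0.3]
```

Emit:
step_arm:
  steps:
    - {"jaw": 1,"tx": 0.47,"ty": -0.59,"tz": -0.04,"ax": -0.332,"ay": 0.435,"az": -1.01}
    - {"jaw": 1,"tx": 0.47,"ty": -0.59,"tz": -0.04,"ax": -0.332,"ay": 0.435,"az": -1.01}
    - {"jaw": 1,"tx": 0.47,"ty": -0.59,"tz": -0.04,"ax": -0.332,"ay": 0.435,"az": -1.01}
    - {"jaw": 1,"tx": 0.47,"ty": -0.59,"tz": -0.04,"ax": -0.332,"ay": 0.435,"az": -1.01}
    - {"jaw": 1,"tx": 0.47,"ty": -0.59,"tz": -0.04,"ax": -0.332,"ay": 0.435,"az": -1.01}
    - {"jaw": 1,"tx": 0.47,"ty": -0.59,"tz": -0.04,"ax": -0.332,"ay": 0.435,"az": -1.01}
    - {"jaw": 1,"tx": 0.47,"ty": -0.59,"tz": -0.04,"ax": -0.332,"ay": 0.435,"az": -1.01}
    - {"jaw": 1,"tx": 0.47,"ty": -0.59,"tz": -0.04,"ax": -0.332,"ay": 0.435,"az": -1.01}

```text
time: 1.7
tool_pos: [0.3052, -0.1576, 0.2346]
ee_rot: [2.65, -0.196, 1.368]
wrist_force: [0.4, 0.6, -0.1]
width: 0.0937
```

```bash
python3 -c "
from h import *
P,R=knobpose(mach(),.18,-.4);rel(P,R)"
```

```text
t 1.7 shift [0.3408 0.0273 0.0952] rot [ 0.0025  0.0004 -0.0003] j [-1.19 -0.7   2.    0.51  1.68 -0.83] w 0.0937 F [ 0.4  0.6 -0.1]
```

Emit:
step_arm:
  steps:
    - {"jaw": 1,"tx": 0.06,"ty": 0.06,"tz": 0.04}
    - {"jaw": 1,"tx": 0.12,"ty": 0.06,"tz": 0.05}
    - {"jaw": 1,"tx": 0.34,"ty": 0.027,"tz": 0.095}
    - {"jaw": 1,"tx": 0.34,"ty": 0.027,"tz": 0.095}
    - {"jaw": 1,"tx": 0.34,"ty": 0.027,"tz": 0.095}
    - {"jaw": 1,"tx": 0.34,"ty": 0.027,"tz": 0.095}
    - {"jaw": 1,"tx": 0.34,"ty": 0.027,"tz": 0.095}
    - {"jaw": 1,"tx": 0.34,"ty": 0.027,"tz": 0.095}

```text
invalid input
```

```bash
python3 -c "
from h import *
P,R=knobpose(mach(),.18,-.4);rel(P,R)
p,d,m=snap('wrist','w0.png');np.savez('w0.npz',p=p,d=d,w=cloud(d,m));print(m)"
```

```text
t 1.7 shift [0.3408 0.0273 0.0952] rot [ 0.0025  0.0004 -0.0003] j [-1.19 -0.7   2.    0.51  1.68 -0.83] w 0.0937 F [ 0.4  0.6 -0.1]
{'intrinsics': array([[302.57510138,   0.        , 276.63564665],
       [  0.        , 302.57510138, 211.50254776],
       [  0.        ,   0.        ,   1.        ]]), 'origin': array([ 0.23470125, -0.09697559,  0.39692206]), 'orientation': array([ 3.10528745, -0.4805205 , -0.30511167])}
```

View pics/w0.png

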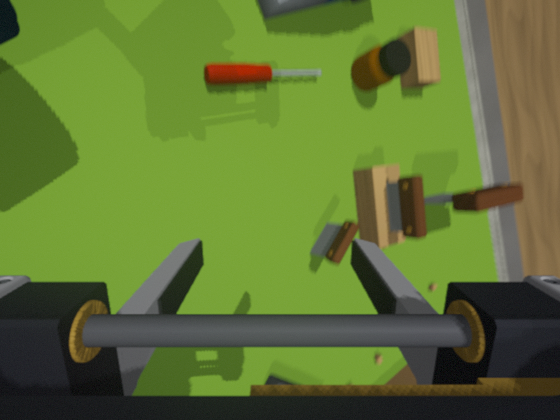

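The move was refused because each row needs every field. This picture therefore shows the old pose: the stand and scraper are at about (390,205), and the screwdriver is at (260,73).

Emit:
step_arm:
  steps:
    - {"jaw": 1,"tx": 0.06,"ty": 0.06,"tz": 0.04,"ax": 0,"ay": 0,"az": 0}
    - {"jaw": 1,"tx": 0.12,"ty": 0.06,"tz": 0.05,"ax": 0,"ay": 0,"az": 0}
    - {"jaw": 1,"tx": 0.34,"ty": 0.027,"tz": 0.095,"ax": 0,"ay": 0,"az": 0}
    - {"jaw": 1,"tx": 0.34,"ty": 0.027,"tz": 0.095,"ax": 0,"ay": 0,"az": 0}
    - {"jaw": 1,"tx": 0.34,"ty": 0.027,"tz": 0.095,"ax": 0,"ay": 0,"az": 0}
    - {"jaw": 1,"tx": 0.34,"ty": 0.027,"tz": 0.095,"ax": 0,"ay": 0,"az": 0}
    - {"jaw": 1,"tx": 0.34,"ty": 0.027,"tz": 0.095,"ax": 0,"ay": 0,"az": 0}
    - {"jaw": 1,"tx": 0.34,"ty": 0.027,"tz": 0.095,"ax": 0,"ay": 0,"az": 0}

```text
time: 2.55
tool_pos: [0.4402, 0.1782, 0.2336]
ee_rot: [2.645, -0.199, 1.38]
wrist_force: [-0.4, -0.6, 0.6]
width: 0.0936
```

```bash
python3 -c "
from h import *
P,R=knobpose(mach(),.18,-.4);rel(P,R)
p,d,m=snap('wrist','w1.png');np.savez('w1.npz',p=p,d=d,w=cloud(d,m));print(m)"
```

```text
t 2.55 shift [-0.0083  0.0034  0.0028] rot [ 0.0054 -0.008   0.0089] j [ 0.33 -0.48  1.89 -0.09  1.2   0.58] w 0.0936 F [-0.4 -0.6  0.6]
{'intrinsics': array([[302.57510138,   0.        , 276.63564665],
       [  0.        , 302.57510138, 211.50254776],
       [  0.        ,   0.        ,   1.        ]]), 'origin': array([0.36819768, 0.23770033, 0.39562365]), 'orientation': array([ 3.10920662, -0.48544452, -0.29569767])}
```

View pics/w1.png

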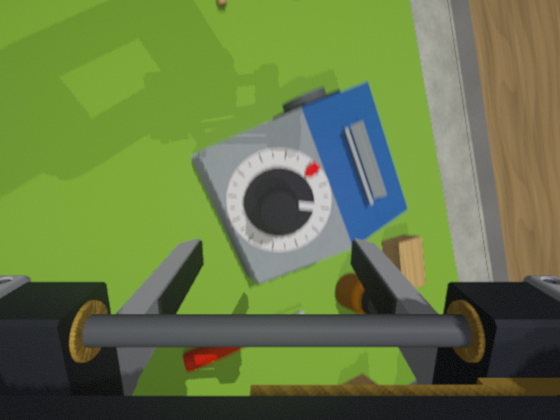

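The dial shows clearly: centre about (280,202), white pointer about (306,206) and red flag about (312,169). I'll measure their angles.

```bash
cat > dial.py <<'E'
from h import *
def dial(p,w,M,box=None):
    p=p.astype(int); near=np.linalg.norm(w-M.D,axis=-1)<.075
    white=near&(p.min(-1)>165)&(p.max(-1)-p.min(-1)<40)
    q=w[white]; h=(q-M.D)@M.a; x=(q-M.D)@M.u; y=(q-M.D)@M.v; r=np.hypot(x,y)
    ring=(r>.048)
    A=np.c_[q[ring],np.ones(ring.sum())]
    c0=q[ring].mean(0); n=np.linalg.svd(q[ring]-c0)[2][2]; n*=np.sign(n[2])
    (cx,cy),rad=cv2.minEnclosingCircle(np.c_[x,y][ring].astype(np.float32))
    print('ring n',ring.sum(),'h',np.median(h[ring]).round(4),'normal',n.round(3),'a',M.a.round(3),'centre off u,v',round(cx,4),round(cy,4),'rad',round(rad,4))
    po=(np.hypot(x-cx,y-cy)<.041)&(h<.02)
    red=near&(p[...,0]>130)&(p[...,1]<80)&(p[...,2]<90); s=w[red]-M.D
    ar=np.arctan2(s@M.v-cy,s@M.u-cx); ap=np.arctan2(y[po]-cy,x[po]-cx)
    print('pointer',po.sum(),ap.mean().round(3),np.median(np.hypot(x-cx,y-cy)[po]).round(4),'flag',red.sum(),ar.mean().round(3),np.median(np.hypot(s@M.v-cy,s@M.u-cx)).round(4))
    return cx,cy
E
python3 - <<'E'
from dial import *
M=mach()
for n in('w1','top','side'):
    z=np.load(n+'.npz'); print(n)
    try: dial(z['p'],z['w'],M)
    except Exception as e: print(e)
z=np.load('w1.npz');p=z['p'].astype(int);w=z['w'];m=(p[...,2]>p[...,0]+30)&(abs(w[...,2]-.107)<.006)&(p[...,2]>90)
r=cv2.minAreaRect((w[m][:,:2]*1000).astype(np.float32));print(r,np.median(w[m][:,2]))
m=(w[...,2]>.114)&(w[...,0]>.6)&(w[...,0]<.69)&(w[...,1]>.1)&(w[...,1]<.3)
r=cv2.minAreaRect((w[m][:,:2]*1000).astype(np.float32));print('lips',r,np.median(w[m][:,2]))
E
```

```text
w1
ring n 3382 h 0.0007 normal [-0.494 -0.071  0.866] a [-0.494 -0.074  0.866] centre off u,v 0.0006 0.0048 rad 0.0646
pointer 94 -0.469 0.0334 flag 100 0.404 0.0556
top
ring n 593 h 0.0001 normal [-0.497 -0.071  0.865] a [-0.494 -0.074  0.866] centre off u,v 0.0002 0.0002 rad 0.063
pointer 23 -0.496 0.0326 flag 38 0.39 0.0546
side
ring n 332 h 0.003 normal [-0.494 -0.072  0.867] a [-0.494 -0.074  0.866] centre off u,v -0.0007 -0.0001 rad 0.0646
pointer 15 -0.498 0.0327 flag 17 0.371 0.0542
((640.7675170898438, 203.09384155273438), (110.89178466796875, 178.1635284423828), 8.634383201599121) 0.10667377510159487
lips ((640.45556640625, 201.9462432861328), (32.03102111816406, 98.3846206665039), 8.816486358642578) 0.11788325355323759
```

```bash
python3 -c "
from h import *
P,R=knobpose(mach(),.024,-.45);rel(P,R)"
```

```text
t 2.6 shift [-0.0193  0.0069  0.1571] rot [-0.0015 -0.0178  0.0666] j [ 0.34 -0.47  1.89 -0.09  1.2   0.58] w 0.0941 F [1.9 2.1 0.7]
```

Emit:
step_arm:
  steps:
    - {"jaw": 1,"tx": -0.0193,"ty": 0.007,"tz": 0.03,"ax": -0.0015,"ay": -0.018,"az": 0.067}
    - {"jaw": 1,"tx": -0.0193,"ty": 0.007,"tz": 0.06,"ax": -0.0015,"ay": -0.018,"az": 0.067}
    - {"jaw": 1,"tx": -0.0193,"ty": 0.007,"tz": 0.08,"ax": -0.0015,"ay": -0.018,"az": 0.067}
    - {"jaw": 1,"tx": -0.0193,"ty": 0.007,"tz": 0.08,"ax": -0.0015,"ay": -0.018,"az": 0.067}

```text
time: 3.0
tool_pos: [0.4805, 0.1733, 0.1584]
ee_rot: [2.669, -0.215, 1.321]
wrist_force: [0.1, -0.4, -1.1]
width: 0.0941
```

```bash
python3 -c "
from h import *
P,R=knobpose(mach(),.024,-.45);rel(P,R)"
```

```text
t 3.0 shift [0.0036 0.003  0.0741] rot [-0.0064  0.0045 -0.0002] j [ 0.28 -0.35  1.96 -0.08  1.03  0.6 ] w 0.0941 F [ 0.1 -0.4 -1.1]
```

Emit:
step_arm:
  steps:
    - {"jaw": 1,"tx": 0.0036,"ty": 0.003,"tz": 0.035,"ax": -0.0064,"ay": 0.0045,"az": 0}
    - {"jaw": 1,"tx": 0.0036,"ty": 0.003,"tz": 0.06,"ax": -0.0064,"ay": 0.0045,"az": 0}
    - {"jaw": 1,"tx": 0.0036,"ty": 0.003,"tz": 0.074,"ax": -0.0064,"ay": 0.0045,"az": 0}
    - {"jaw": 1,"tx": 0.0036,"ty": 0.003,"tz": 0.074,"ax": -0.0064,"ay": 0.0045,"az": 0}
    - {"jaw": 1,"tx": 0.0036,"ty": 0.003,"tz": 0.074,"ax": -0.0064,"ay": 0.0045,"az": 0}

```text
time: 3.5
tool_pos: [0.5204, 0.1809, 0.0976]
ee_rot: [2.661, -0.22, 1.323]
wrist_force: [0.6, -0.4, 0.9]
width: 0.0939
```

```bash
python3 -c "
from h import *
P,R=knobpose(mach(),.024,-.45);rel(P,R)"
```

```text
t 3.5 shift [-0.0003 -0.0011  0.0012] rot [ 0.0014 -0.0006 -0.0006] j [ 0.27 -0.2   1.97 -0.08  0.85  0.61] w 0.0939 F [ 0.6 -0.4  0.9]
```

Aligned to about 1 mm. I'll close the jaws.

Emit:
step_arm:
  steps:
    - {"jaw": 0,"tx": 0,"ty": -0.001,"tz": 0.001,"ax": 0,"ay": 0,"az": 0}
    - {"jaw": 0,"tx": 0,"ty": -0.001,"tz": 0.001,"ax": 0,"ay": 0,"az": 0}
    - {"jaw": 0,"tx": 0,"ty": -0.001,"tz": 0.001,"ax": 0,"ay": 0,"az": 0}
    - {"jaw": 0,"tx": 0,"ty": -0.001,"tz": 0.001,"ax": 0,"ay": 0,"az": 0}
    - {"jaw": 0,"tx": 0,"ty": -0.001,"tz": 0.001,"ax": 0,"ay": 0,"az": 0}
    - {"jaw": 0,"tx": 0,"ty": -0.001,"tz": 0.001,"ax": 0,"ay": 0,"az": 0}

```text
time: 4.1
tool_pos: [0.5201, 0.1813, 0.0963]
ee_rot: [2.661, -0.22, 1.323]
wrist_force: [-0.3, 0.3, 0.3]
width: 0.0493
```

```bash
python3 -c "
from h import *
P,R=knobpose(mach(),.024,-.45+.88);rel(P,R)"
```

```text
t 4.1 shift [-0.0002 -0.0001  0.0002] rot [ 1.600e-03  1.000e-04 -8.806e-01] j [ 0.27 -0.2   1.98 -0.08  0.85  0.61] w 0.0493 F [-0.3  0.3  0.3]
```

Still closing (49 mm).

Emit:
step_arm:
  steps:
    - {"jaw": 0,"tx": 0,"ty": 0,"tz": 0,"ax": 0,"ay": 0,"az": 0}
    - {"jaw": 0,"tx": 0,"ty": 0,"tz": 0,"ax": 0,"ay": 0,"az": 0}
    - {"jaw": 0,"tx": 0,"ty": 0,"tz": 0,"ax": 0,"ay": 0,"az": 0}
    - {"jaw": 0,"tx": 0,"ty": 0,"tz": 0,"ax": 0,"ay": 0,"az": 0}

```text
time: 4.5
tool_pos: [0.52, 0.1813, 0.0963]
ee_rot: [2.661, -0.22, 1.323]
wrist_force: [-0.9, 0.3, 0.3]
width: 0.0413
```

Emit:
step_arm:
  steps:
    - {"jaw": 0,"tx": 0,"ty": 0,"tz": 0,"ax": 0,"ay": 0,"az": -0.12}
    - {"jaw": 0,"tx": 0,"ty": 0,"tz": 0,"ax": 0,"ay": 0,"az": -0.24}
    - {"jaw": 0,"tx": 0,"ty": 0,"tz": 0,"ax": 0,"ay": 0,"az": -0.36}
    - {"jaw": 0,"tx": 0,"ty": 0,"tz": 0,"ax": 0,"ay": 0,"az": -0.48}
    - {"jaw": 0,"tx": 0,"ty": 0,"tz": 0,"ax": 0,"ay": 0,"az": -0.6}
    - {"jaw": 0,"tx": 0,"ty": 0,"tz": 0,"ax": 0,"ay": 0,"az": -0.72}
    - {"jaw": 0,"tx": 0,"ty": 0,"tz": 0,"ax": 0,"ay": 0,"az": -0.82}
    - {"jaw": 0,"tx": 0,"ty": 0,"tz": 0,"ax": 0,"ay": 0,"az": -0.88}

```text
time: 5.3
tool_pos: [0.5203, 0.1813, 0.0964]
ee_rot: [2.657, 0.212, 2.099]
wrist_force: [1.6, -0.2, 0.3]
width: 0.0413
```

Emit:
step_arm:
  steps:
    - {"jaw": 0,"tx": 0,"ty": 0,"tz": 0,"ax": 0,"ay": 0,"az": 0}
    - {"jaw": 0,"tx": 0,"ty": 0,"tz": 0,"ax": 0,"ay": 0,"az": 0}

```text
time: 5.5
tool_pos: [0.5203, 0.1813, 0.0964]
ee_rot: [2.657, 0.211, 2.098]
wrist_force: [0.1, 0.1, -0.2]
width: 0.0414
```

```bash
python3 -c "
from dial import *
M=mach()
P,R=knobpose(M,.024,-.45+.88);rel(P,R)
for n in ('top','side'):
  p,d,m=snap(n,n+'1.png')
  try: dial(p,cloud(d,m),M)
  except Exception as e: print(e)"
```

```text
t 5.5 shift [-0.     -0.0005  0.0002] rot [0.0018 0.0008 0.0012] j [ 0.27 -0.2   1.98 -0.08  0.85 -0.27] w 0.0414 F [ 0.1  0.1 -0.2]
ring n 297 h 0.0001 normal [-0.499 -0.072  0.864] a [-0.494 -0.074  0.866] centre off u,v 0.0018 -0.0009 rad 0.0623
pointer 23 0.217 0.0349 flag 38 0.419 0.0537
ring n 230 h 0.0031 normal [-0.495 -0.072  0.866] a [-0.494 -0.074  0.866] centre off u,v 0.0019 0.0 rad 0.0648
pointer 22 0.081 0.0372 flag 16 0.371 0.0507
```

Emit:
step_arm:
  steps:
    - {"jaw": 0.8,"tx": 0,"ty": 0,"tz": 0,"ax": 0,"ay": 0,"az": 0}
    - {"jaw": 0.8,"tx": 0,"ty": 0,"tz": 0,"ax": 0,"ay": 0,"az": 0}
    - {"jaw": 0.8,"tx": 0,"ty": 0,"tz": 0,"ax": 0,"ay": 0,"az": 0}
    - {"jaw": 0.8,"tx": 0,"ty": 0,"tz": -0.03,"ax": 0,"ay": 0,"az": 0}
    - {"jaw": 0.8,"tx": 0,"ty": 0,"tz": -0.07,"ax": 0,"ay": 0,"az": 0}
    - {"jaw": 0.8,"tx": 0,"ty": 0,"tz": -0.1,"ax": 0,"ay": 0,"az": 0}
    - {"jaw": 0.8,"tx": 0,"ty": 0,"tz": -0.11,"ax": 0,"ay": 0,"az": 0}
    - {"jaw": 0.8,"tx": 0,"ty": 0,"tz": -0.11,"ax": 0,"ay": 0,"az": 0}

```text
time: 6.4
tool_pos: [0.4663, 0.1735, 0.1936]
ee_rot: [2.653, 0.212, 2.098]
wrist_force: [-0.2, 0.5, -0.3]
width: 0.0752
```

```bash
python3 -c "
from dial import *
M=mach()
P,R=knobpose(M,.024,-.45+.88);rel(P,R)
for n in ('side','top','wrist'):
  p,d,m=snap(n,n+'2.png')
  try: dial(p,cloud(d,m),M)
  except Exception as e: print(e)
a=cv2.imread('pics/wrist2.png'); b=cv2.imread('pics/top2.png')
cv2.imwrite('pics/c2.png',np.vstack([cv2.resize(a[60:260,160:400],(640,533)) ])) "
```

```text
t 6.4 shift [ 0.0006 -0.0024  0.1116] rot [0.0057 0.0019 0.0012] j [ 0.29 -0.41  1.93 -0.08  1.1  -0.27] w 0.0752 F [-0.2  0.5 -0.3]
ring n 332 h 0.0031 normal [-0.495 -0.075  0.866] a [-0.494 -0.074  0.866] centre off u,v 0.0002 -0.0004 rad 0.0635
pointer 17 0.121 0.0353 flag 17 0.374 0.0527
ring n 618 h -0.0001 normal [-0.496 -0.072  0.865] a [-0.494 -0.074  0.866] centre off u,v -0.0003 0.0009 rad 0.0641
pointer 25 0.359 0.033 flag 38 0.372 0.055
ring n 4541 h 0.0007 normal [-0.494 -0.074  0.867] a [-0.494 -0.074  0.866] centre off u,v 0.0005 0.0024 rad 0.0643
pointer 136 0.409 0.0324 flag 167 0.41 0.0546
```

View pics/c2.png

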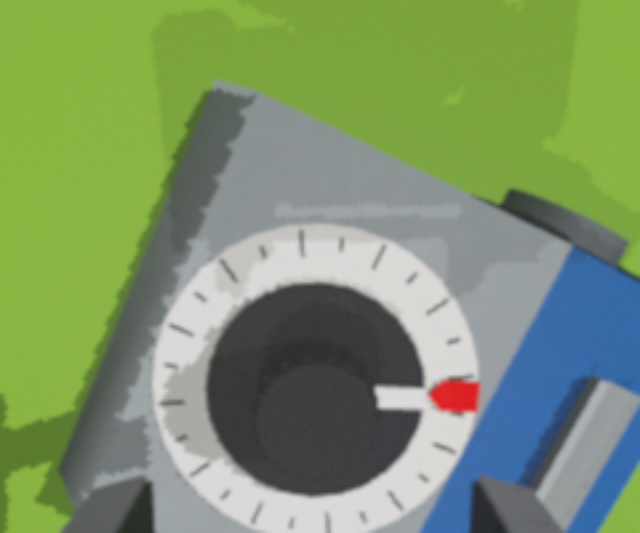

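The pointer lines up with the flag: 0.409 against 0.410 rad, with the pointer at (400,397) and the flag at (455,397) in the crop. Now the scraper.

```bash
cat >> h.py <<'E'
def down(x,y,z,yaw): # yaw = direction of jaws (tool y)
    return np.array([x,y,z]), Ro.from_euler('xyz',[np.pi,0,yaw+np.pi/2]).as_matrix()
E
python3 -c "
from h import *
rel(*down(.6004,-.2298,.22,-.1745))"
```

```text
t 6.55 shift [-0.4133 -0.1026  0.0105] rot [0.5336 0.0295 0.7368] j [ 0.29 -0.41  1.93 -0.08  1.1  -0.27] w 0.0748 F [-0.   0.   0.4]
```

Emit:
step_arm:
  steps:
    - {"jaw": 0.8,"tx": -0.02,"ty": 0,"tz": -0.03,"ax": 0.1,"ay": 0,"az": 0.1}
    - {"jaw": 0.8,"tx": -0.413,"ty": -0.1,"tz": 0,"ax": 0.534,"ay": 0.03,"az": 0.737}
    - {"jaw": 0.8,"tx": -0.413,"ty": -0.103,"tz": 0.01,"ax": 0.534,"ay": 0.03,"az": 0.737}
    - {"jaw": 0.8,"tx": -0.413,"ty": -0.103,"tz": 0.01,"ax": 0.534,"ay": 0.03,"az": 0.737}
    - {"jaw": 0.8,"tx": -0.413,"ty": -0.103,"tz": 0.01,"ax": 0.534,"ay": 0.03,"az": 0.737}
    - {"jaw": 0.8,"tx": -0.413,"ty": -0.103,"tz": 0.01,"ax": 0.534,"ay": 0.03,"az": 0.737}
    - {"jaw": 0.8,"tx": -0.413,"ty": -0.103,"tz": 0.01,"ax": 0.534,"ay": 0.03,"az": 0.737}
    - {"jaw": 0.8,"tx": -0.413,"ty": -0.103,"tz": 0.01,"ax": 0.534,"ay": 0.03,"az": 0.737}

```text
time: 7.35
tool_pos: [0.5805, -0.1777, 0.2162]
ee_rot: [-3.135, -0.002, 1.395]
wrist_force: [0.2, 0.2, -0.1]
width: 0.0748
```

```bash
python3 -c "
from h import *
rel(*down(.6004,-.2298,.22,-.1745))"
```

```text
t 7.35 shift [-0.0478  0.0286 -0.004 ] rot [-0.0062 -0.0017 -0.0012] j [-0.39  0.22  1.21  0.    1.71 -0.21] w 0.0748 F [ 0.2  0.2 -0.1]
```

Emit:
step_arm:
  steps:
    - {"jaw": 0.8,"tx": -0.048,"ty": 0.0286,"tz": -0.004,"ax": -0.006,"ay": -0.002,"az": -0.001}
    - {"jaw": 0.8,"tx": -0.048,"ty": 0.0286,"tz": -0.004,"ax": -0.006,"ay": -0.002,"az": -0.001}
    - {"jaw": 0.8,"tx": -0.048,"ty": 0.0286,"tz": -0.004,"ax": -0.006,"ay": -0.002,"az": -0.001}
    - {"jaw": 0.8,"tx": -0.048,"ty": 0.0286,"tz": -0.004,"ax": -0.006,"ay": -0.002,"az": -0.001}

```text
time: 7.75
tool_pos: [0.6, -0.2289, 0.2183]
ee_rot: [-3.139, -0.001, 1.397]
wrist_force: [-0.5, 0.6, 0.5]
width: 0.0749
```

Run:
```python
from h import *
rel(*down(.6004,-.2298,.22,-.1745))
def show(n,sub=None):
    p,d,m=snap(n,n+'3.png');w=cloud(d,m);p=p.astype(int)
    X,Y,Z=w[...,0],w[...,1],w[...,2]
    near=(abs(X-.6)<.05)&(abs(Y+.23)<.08)
    for t,mm in(('handle',near&(Z>.08)&(Z<.112)&(p[...,0]<150)),('stand',near&(abs(Z-.045)<.004))):
        if mm.sum()<20: print(n,t,mm.sum());continue
        r=cv2.minAreaRect((w[mm][:,:2]*1000).astype(np.float32));print(n,t,mm.sum(),np.round(r[0],1),np.round(r[1],1),round(r[2],1),'z',np.nanpercentile(Z[mm],95).round(4))
for n in('wrist','top','side'): show(n)
```

```text
t 7.75 shift [-0.0008  0.0005 -0.0017] rot [-0.003  -0.0013  0.0003] j [-0.45  0.3   1.12  0.    1.73 -0.28] w 0.0749 F [-0.5  0.6  0.5]
wrist handle 2051 [ 602.  -225.6] [92.6 22.9] 80.6 z 0.1038
wrist stand 3675 [ 601.6 -225.4] [129.7  60.1] 80.2 z 0.0461
top handle 396 [ 604.2 -218.9] [74.1 22.9] 81.2 z 0.1047
top stand 765 [ 604.8 -216.2] [107.7  60.3] 80.0 z 0.0473
side handle 1346 [ 599.9 -229.7] [94.5 23.2] 80.4 z 0.1053
side stand 2557 [ 600.9 -227.7] [131.8  60.8] 80.4 z 0.0477
```

View pics/wrist3.png

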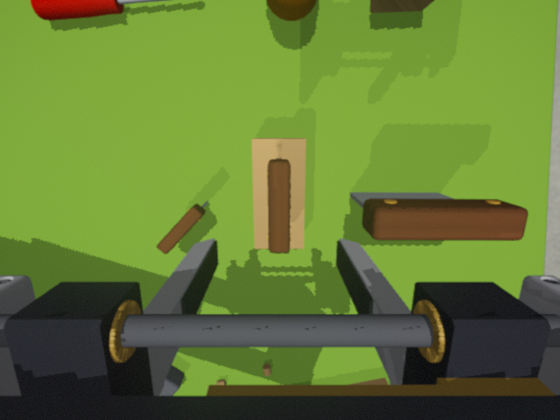

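Handle is centred between the jaws, at about (279,205) in the picture; side and wrist views agree within 4 mm along its length and 2 mm across. Descending.

```bash
python3 -c "
from h import *
rel(*down(.6007,-.2290,.079,-.168))"
```

```text
t 7.9 shift [-0.0008  0.0006  0.1414] rot [ 0.0001  0.     -0.0046] j [-0.45  0.29  1.12 -0.    1.73 -0.28] w 0.0753 F [-0.5  0.1 -0.1]
```

Emit:
step_arm:
  steps:
    - {"jaw": 0.7,"tx": -0.001,"ty": 0.0006,"tz": 0.04,"ax": 0,"ay": 0,"az": -0.005}
    - {"jaw": 0.6,"tx": -0.001,"ty": 0.0006,"tz": 0.08,"ax": 0,"ay": 0,"az": -0.005}
    - {"jaw": 0.6,"tx": -0.001,"ty": 0.0006,"tz": 0.11,"ax": 0,"ay": 0,"az": -0.005}
    - {"jaw": 0.6,"tx": -0.001,"ty": 0.0006,"tz": 0.13,"ax": 0,"ay": 0,"az": -0.005}
    - {"jaw": 0.6,"tx": -0.001,"ty": 0.0006,"tz": 0.141,"ax": 0,"ay": 0,"az": -0.005}
    - {"jaw": 0.6,"tx": -0.001,"ty": 0.0006,"tz": 0.141,"ax": 0,"ay": 0,"az": -0.005}

```text
time: 8.5
tool_pos: [0.5998, -0.2278, 0.0781]
ee_rot: [-3.139, -0.001, 1.405]
wrist_force: [-0.2, 0.2, -0.6]
width: 0.0565
```

Emit:
step_arm:
  steps:
    - {"jaw": 0,"tx": 0,"ty": 0,"tz": 0,"ax": 0,"ay": 0,"az": 0}
    - {"jaw": 0,"tx": 0,"ty": 0,"tz": 0,"ax": 0,"ay": 0,"az": 0}
    - {"jaw": 0,"tx": 0,"ty": 0,"tz": 0,"ax": 0,"ay": 0,"az": 0}
    - {"jaw": 0,"tx": 0,"ty": 0,"tz": 0,"ax": 0,"ay": 0,"az": 0}
    - {"jaw": 0,"tx": 0,"ty": 0,"tz": 0,"ax": 0,"ay": 0,"az": 0}
    - {"jaw": 0,"tx": 0,"ty": 0,"tz": 0,"ax": 0,"ay": 0,"az": 0}
    - {"jaw": 0,"tx": 0,"ty": 0,"tz": 0,"ax": 0,"ay": 0,"az": 0}

```text
time: 9.2
tool_pos: [0.6004, -0.2281, 0.0789]
ee_rot: [-3.141, -0.0, 1.404]
wrist_force: [0.9, -0.5, 2.2]
width: 0.022
```

```bash
python3 -c "
from h import *
print(get_obs()['tool_pos'],get_obs()['ee_rot']);rel(*down(.6007,-.2290,.24,-.168))"
```

```text
[ 0.60042644 -0.22807895  0.0788825 ] [-3.14092190e+00 -4.11697226e-04  1.40441156e+00]
t 9.2 shift [-0.0008  0.0003 -0.1611] rot [-0.0007 -0.0004  0.0016] j [-0.45  0.35  1.33  0.    1.47 -0.29] w 0.022 F [ 0.9 -0.5  2.2]
```

Emit:
step_arm:
  steps:
    - {"jaw": 0,"tx": 0,"ty": 0,"tz": 0,"ax": 0,"ay": 0,"az": 0}
    - {"jaw": 0,"tx": 0,"ty": 0,"tz": -0.015,"ax": 0,"ay": 0,"az": 0}
    - {"jaw": 0,"tx": 0,"ty": 0,"tz": -0.04,"ax": 0,"ay": 0,"az": 0}
    - {"jaw": 0,"tx": 0,"ty": 0,"tz": -0.07,"ax": 0,"ay": 0,"az": 0}
    - {"jaw": 0,"tx": 0,"ty": 0,"tz": -0.1,"ax": 0,"ay": 0,"az": 0}
    - {"jaw": 0,"tx": 0,"ty": 0,"tz": -0.13,"ax": 0,"ay": 0,"az": 0}
    - {"jaw": 0,"tx": 0,"ty": 0,"tz": -0.15,"ax": 0,"ay": 0,"az": 0}
    - {"jaw": 0,"tx": 0,"ty": 0,"tz": -0.16,"ax": 0,"ay": 0,"az": 0}

```text
time: 10.0
tool_pos: [0.6006, -0.2283, 0.2417]
ee_rot: [3.14, 0.0, 1.404]
wrist_force: [-0.3, 0.6, -1.6]
width: 0.0218
```

```bash
python3 -c "
from h import *
rel(*down(.6413,.1992,.235,.1485))"
```

```text
t 10.0 shift [ 0.4283 -0.0307  0.0065] rot [ 0.0016  0.0008 -0.3149] j [-0.45  0.29  1.08 -0.    1.77 -0.29] w 0.0218 F [-0.3  0.6 -1.6]
```

Held firmly (22 mm, about 1.6 N weight). Carrying it over at about 40 mm per row.

Emit:
step_arm:
  steps:
    - {"jaw": 0,"tx": 0.02,"ty": 0,"tz": 0.006,"ax": 0,"ay": 0,"az": -0.02}
    - {"jaw": 0,"tx": 0.055,"ty": -0.005,"tz": 0.006,"ax": 0,"ay": 0,"az": -0.06}
    - {"jaw": 0,"tx": 0.095,"ty": -0.01,"tz": 0.006,"ax": 0,"ay": 0,"az": -0.1}
    - {"jaw": 0,"tx": 0.135,"ty": -0.01,"tz": 0.006,"ax": 0,"ay": 0,"az": -0.14}
    - {"jaw": 0,"tx": 0.175,"ty": -0.015,"tz": 0.006,"ax": 0,"ay": 0,"az": -0.18}
    - {"jaw": 0,"tx": 0.215,"ty": -0.015,"tz": 0.006,"ax": 0,"ay": 0,"az": -0.22}
    - {"jaw": 0,"tx": 0.255,"ty": -0.02,"tz": 0.006,"ax": 0,"ay": 0,"az": -0.25}
    - {"jaw": 0,"tx": 0.29,"ty": -0.025,"tz": 0.006,"ax": 0,"ay": 0,"az": -0.28}

```text
time: 10.8
tool_pos: [0.623, 0.0638, 0.234]
ee_rot: [-3.139, 0.0, 1.686]
wrist_force: [0.2, -0.7, -2.1]
width: 0.022
```

```bash
python3 -c "
from h import *
rel(*down(.6413,.1992,.235,.1485))"
```

```text
t 10.8 shift [ 0.1324  0.0338 -0.0011] rot [-0.0022  0.0004 -0.033 ] j [ 0.01  0.26  1.13 -0.    1.75 -0.1 ] w 0.022 F [ 0.2 -0.7 -2.1]
```

Emit:
step_arm:
  steps:
    - {"jaw": 0,"tx": 0.04,"ty": 0.01,"tz": -0.001,"ax": -0.002,"ay": 0,"az": -0.01}
    - {"jaw": 0,"tx": 0.075,"ty": 0.02,"tz": -0.001,"ax": -0.002,"ay": 0,"az": -0.02}
    - {"jaw": 0,"tx": 0.105,"ty": 0.028,"tz": -0.001,"ax": -0.002,"ay": 0,"az": -0.033}
    - {"jaw": 0,"tx": 0.125,"ty": 0.034,"tz": -0.001,"ax": -0.002,"ay": 0,"az": -0.033}
    - {"jaw": 0,"tx": 0.1324,"ty": 0.034,"tz": -0.001,"ax": -0.002,"ay": 0,"az": -0.033}
    - {"jaw": 0,"tx": 0.1324,"ty": 0.034,"tz": -0.001,"ax": -0.002,"ay": 0,"az": -0.033}
    - {"jaw": 0,"tx": 0.1324,"ty": 0.034,"tz": -0.001,"ax": -0.002,"ay": 0,"az": -0.033}
    - {"jaw": 0,"tx": 0.1324,"ty": 0.034,"tz": -0.001,"ax": -0.002,"ay": 0,"az": -0.033}

```text
time: 11.6
tool_pos: [0.6416, 0.1976, 0.2351]
ee_rot: [-3.141, 0.001, 1.717]
wrist_force: [-1.6, 0.2, -0.9]
width: 0.0219
```

Run:
```python
from h import *
rel(*down(.6413,.1992,.235,.1485))
M=mach()
for n in('side','top','wrist'):
    p,d,m=snap(n,n+'4.png');w=cloud(d,m);p=p.astype(int)
    l=(w-M.O)@M.R; X,Y,Z=l[...,0],l[...,1],l[...,2]
    for t,mm in(('handle',(abs(X-.055)<.02)&(abs(Y)<.07)&(Z>.225)&(Z<.27)&(p[...,0]>p[...,2]+12)),('blade',(abs(X-.055)<.03)&(abs(Y)<.06)&(Z>.15)&(Z<.22)&(p.max(-1)<210)),('lips',(abs(X-.055)<.03)&(abs(Y)<.06)&(Z>.109)&(Z<.125))):
        if mm.sum()<20: print(n,t,mm.sum());continue
        q=l[mm]; r=cv2.minAreaRect((q[:,:2]*1000).astype(np.float32));print(n,t,mm.sum(),np.round(r[0],1),np.round(r[1],1),round(r[2],1),'z',np.percentile(Z[mm],[2,98]).round(4), 'y',np.percentile(Y[mm],[.5,99.5]).round(4))
a=cv2.imread('pics/side4.png');cv2.imwrite('pics/c4.png',cv2.resize(a[60:240,140:340],(700,630))[:590])
```

```text
t 11.6 shift [ 0.0016 -0.0001  0.0001] rot [-0.0002  0.001  -0.0021] j [ 0.21  0.36  1.   -0.    1.78  0.07] w 0.0219 F [-1.6  0.2 -0.9]
side handle 317 [ 52.6 -11.4] [29.5 82. ] 5.4 z [0.2325 0.261 ] y [-0.0512  0.0242]
side blade 431 [53.5 -2.7] [ 5.9 85.1] 2.4 z [0.1671 0.2187] y [-0.0442  0.0375]
side lips 355 [55.  -0.2] [119.1  59.9] 90.0 z [0.109 0.122] y [-0.0574  0.059 ]
top handle 234 [ 54.5 -30.7] [35.6 20.1] 86.0 z [0.2423 0.2605] y [-0.0485 -0.0144]
top blade 68 [ 56.5 -20.1] [ 4.5 44.7] 1.0 z [0.1642 0.1964] y [-0.0424  0.0021]
top lips 285 [55.8 -4.7] [105.8  54.2] 88.4 z [0.1092 0.1208] y [-0.0574  0.0472]
wrist handle 5267 [56.1  1. ] [23.4 93.6] 0.0 z [0.2477 0.2603] y [-0.0238  0.0476]
wrist blade 25 [56.4 40.3] [0.4 3.2] 89.9 z [0.1648 0.1868] y [0.0402 0.0405]
wrist lips 563 [50.6 12.9] [91.8 39.4] 88.1 z [0.1093 0.1204] y [0.0284 0.0515]
```

View pics/c4.png

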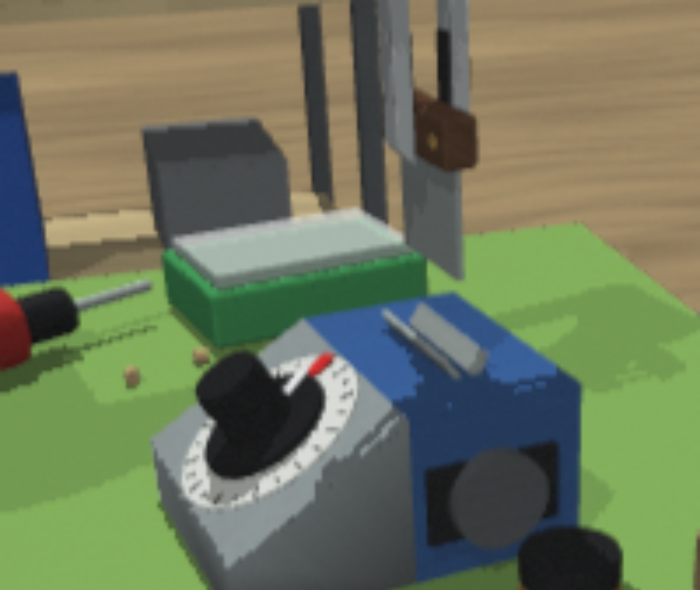

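The blade hangs upright over the slot, at about (435,215) in the crop. Across the slot the side and top views agree with the lips; along the slot it needs about +2.5 mm. Lowering in stages.

Emit:
step_arm:
  steps:
    - {"jaw": 0,"tx": 0.0025,"ty": 0,"tz": 0.01,"ax": 0,"ay": 0.001,"az": -0.002}
    - {"jaw": 0,"tx": 0.0025,"ty": 0,"tz": 0.025,"ax": 0,"ay": 0.001,"az": -0.002}
    - {"jaw": 0,"tx": 0.0025,"ty": 0,"tz": 0.037,"ax": 0,"ay": 0.001,"az": -0.002}
    - {"jaw": 0,"tx": 0.0025,"ty": 0,"tz": 0.045,"ax": 0,"ay": 0.001,"az": -0.002}
    - {"jaw": 0,"tx": 0.0025,"ty": 0,"tz": 0.05,"ax": 0,"ay": 0.001,"az": -0.002}
    - {"jaw": 0,"tx": 0.0025,"ty": 0,"tz": 0.055,"ax": 0,"ay": 0.001,"az": -0.002}
    - {"jaw": 0,"tx": 0.0025,"ty": 0,"tz": 0.058,"ax": 0,"ay": 0.001,"az": -0.002}
    - {"jaw": 0,"tx": 0.0025,"ty": 0,"tz": 0.058,"ax": 0,"ay": 0.001,"az": -0.002}

```text
time: 12.55
tool_pos: [0.6412, 0.2005, 0.1769]
ee_rot: [-3.141, -0.0, 1.72]
wrist_force: [0.6, -0.1, -0.8]
width: 0.0218
```

Run:
```python
from h import *
rel(*down(.6410,.2005,.138,.1485))
for n in('side','top'):
    snap(n,n+'5.png')
a=cv2.imread('pics/side5.png');b=cv2.imread('pics/top5.png')
cv2.imwrite('pics/c5.png',np.hstack([cv2.resize(a[95:185,220:320],(400,360)),cv2.resize(b[130:230,130:240],(396,360))]))
```

```text
t 12.55 shift [ 0.     -0.0002  0.0389] rot [-0.0003 -0.0004  0.0004] j [0.22 0.37 1.1  0.   1.67 0.07] w 0.0218 F [ 0.6 -0.1 -0.8]
```

View pics/c5.png

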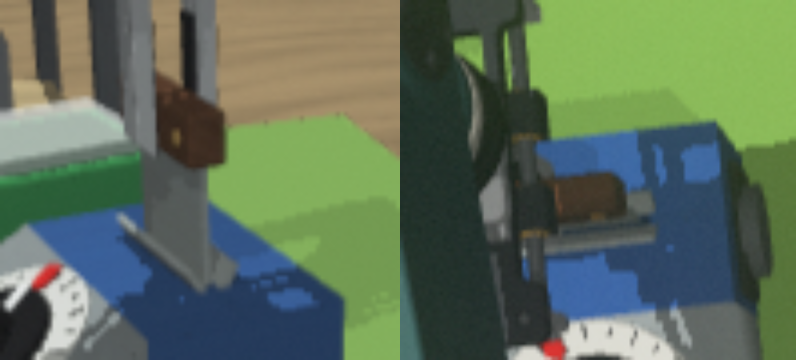

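The blade is between the lips with its edge at the slot mouth, and there is no contact force. Continuing slowly.

Emit:
step_arm:
  steps:
    - {"jaw": 0,"tx": 0,"ty": 0,"tz": 0.004,"ax": 0,"ay": 0,"az": 0}
    - {"jaw": 0,"tx": 0,"ty": 0,"tz": 0.008,"ax": 0,"ay": 0,"az": 0}
    - {"jaw": 0,"tx": 0,"ty": 0,"tz": 0.012,"ax": 0,"ay": 0,"az": 0}
    - {"jaw": 0,"tx": 0,"ty": 0,"tz": 0.016,"ax": 0,"ay": 0,"az": 0}
    - {"jaw": 0,"tx": 0,"ty": 0,"tz": 0.02,"ax": 0,"ay": 0,"az": 0}

```text
time: 13.15
tool_pos: [0.6415, 0.2006, 0.1571]
ee_rot: [3.141, -0.0, 1.72]
wrist_force: [0.3, -0.3, -1.1]
width: 0.0218
```

Emit:
step_arm:
  steps:
    - {"jaw": 0,"tx": 0,"ty": 0,"tz": 0.004,"ax": 0,"ay": 0,"az": 0}
    - {"jaw": 0,"tx": 0,"ty": 0,"tz": 0.008,"ax": 0,"ay": 0,"az": 0}
    - {"jaw": 0,"tx": 0,"ty": 0,"tz": 0.012,"ax": 0,"ay": 0,"az": 0}
    - {"jaw": 0,"tx": 0,"ty": 0,"tz": 0.015,"ax": 0,"ay": 0,"az": 0}

```text
time: 13.55
tool_pos: [0.6414, 0.2005, 0.1416]
ee_rot: [3.141, -0.0, 1.72]
wrist_force: [0.1, 0.7, -1.9]
width: 0.0216
```

Expected floor contact is about 3.5 mm further down.

Emit:
step_arm:
  steps:
    - {"jaw": 0,"tx": 0,"ty": 0,"tz": 0.001,"ax": 0,"ay": 0,"az": 0}
    - {"jaw": 0,"tx": 0,"ty": 0,"tz": 0.002,"ax": 0,"ay": 0,"az": 0}
    - {"jaw": 0,"tx": 0,"ty": 0,"tz": 0.003,"ax": 0,"ay": 0,"az": 0}
    - {"jaw": 0,"tx": 0,"ty": 0,"tz": 0.004,"ax": 0,"ay": 0,"az": 0}
    - {"jaw": 0,"tx": 0,"ty": 0,"tz": 0.004,"ax": 0,"ay": 0,"az": 0}

```text
time: 14.05
tool_pos: [0.6416, 0.2006, 0.138]
ee_rot: [3.141, -0.001, 1.72]
wrist_force: [-0.2, 0.5, -1.1]
width: 0.0215
```

Emit:
step_arm:
  steps:
    - {"jaw": 0,"tx": 0,"ty": 0,"tz": 0.001,"ax": 0,"ay": 0,"az": 0}
    - {"jaw": 0,"tx": 0,"ty": 0,"tz": 0.0015,"ax": 0,"ay": 0,"az": 0}
    - {"jaw": 0,"tx": 0,"ty": 0,"tz": 0.0015,"ax": 0,"ay": 0,"az": 0}

```text
time: 14.35
tool_pos: [0.6416, 0.2006, 0.1379]
ee_rot: [3.14, -0.001, 1.72]
wrist_force: [-3.3, 0.5, 6.1]
width: 0.022
```

It has touched the floor: +6 N, with the tool stopped at the predicted 0.138 m. Releasing and backing off.

Emit:
step_arm:
  steps:
    - {"jaw": 0.15,"tx": 0,"ty": 0,"tz": 0,"ax": 0,"ay": 0,"az": 0}
    - {"jaw": 0.35,"tx": 0,"ty": 0,"tz": 0,"ax": 0,"ay": 0,"az": 0}
    - {"jaw": 0.6,"tx": 0,"ty": 0,"tz": 0,"ax": 0,"ay": 0,"az": 0}
    - {"jaw": 0.6,"tx": 0,"ty": 0,"tz": 0,"ax": 0,"ay": 0,"az": 0}
    - {"jaw": 0.6,"tx": 0,"ty": 0,"tz": 0,"ax": 0,"ay": 0,"az": 0}

```text
time: 14.85
tool_pos: [0.6417, 0.2006, 0.1376]
ee_rot: [3.14, -0.001, 1.72]
wrist_force: [1.0, -0.8, 0.1]
width: 0.0503
```

Emit:
step_arm:
  steps:
    - {"jaw": 0.6,"tx": 0,"ty": 0,"tz": -0.02,"ax": 0,"ay": 0,"az": 0}
    - {"jaw": 0.6,"tx": 0,"ty": 0,"tz": -0.05,"ax": 0,"ay": 0,"az": 0}
    - {"jaw": 0.6,"tx": 0,"ty": 0,"tz": -0.08,"ax": 0,"ay": 0,"az": 0}
    - {"jaw": 0.6,"tx": -0.04,"ty": -0.03,"tz": -0.11,"ax": 0,"ay": 0,"az": 0}
    - {"jaw": 0.6,"tx": -0.08,"ty": -0.08,"tz": -0.12,"ax": 0,"ay": 0,"az": 0}
    - {"jaw": 0.6,"tx": -0.12,"ty": -0.12,"tz": -0.12,"ax": 0,"ay": 0,"az": 0}
    - {"jaw": 0.6,"tx": -0.15,"ty": -0.15,"tz": -0.12,"ax": 0,"ay": 0,"az": 0}
    - {"jaw": 0.6,"tx": -0.15,"ty": -0.15,"tz": -0.12,"ax": 0,"ay": 0,"az": 0}

```text
time: 15.65
tool_pos: [0.5134, 0.0274, 0.2582]
ee_rot: [3.139, 0.001, 1.717]
wrist_force: [1.1, 0.2, 0.2]
width: 0.0562
```

Run:
```python
from dial import *
M=mach()
for n in('side','top'):
    p,d,m=snap(n,n+'6.png');w=cloud(d,m)
    l=(w-M.O)@M.R; X,Y,Z=l[...,0],l[...,1],l[...,2]
    mm=(abs(X-.055)<.03)&(abs(Y)<.07)&(Z>.14)&(Z<.18); q=l[mm]
    r=cv2.minAreaRect((q[:,:2]*1000).astype(np.float32));print(n,mm.sum(),np.round(r[0],1),np.round(r[1],1),round(r[2],1),'topz',np.percentile(Z[mm],[50,90,98]).round(4))
    dial(p,w,M)
    for k in('jar','screwdriver','offcut'):
        s=silhouettes(n,k)
        print(k,np.nanmedian(w[np.array(s[0]['pixels'])],0).round(3) if s else None)
o=get_obs();print(o['time'],o['wrist_force'],o['tool_pos'])
a=cv2.imread('pics/side6.png');b=cv2.imread('pics/top6.png')
cv2.imwrite('pics/c6.png',np.hstack([cv2.resize(a[95:255,170:330],(400,400)),cv2.resize(b[130:290,110:270],(400,400))]))
```

```text
side 398 [54.2 -1.4] [94.6 22.8] 89.1 topz [0.1572 0.1638 0.1644]
ring n 299 h 0.003 normal [-0.495 -0.073  0.866] a [-0.494 -0.074  0.866] centre off u,v -0.0008 -0.0 rad 0.0629
pointer 11 0.384 0.0341 flag 21 0.369 0.0553
jar [ 0.645 -0.031  0.05 ]
screwdriver None
offcut [ 0.763 -0.031  0.04 ]
top 584 [57.2 -0.1] [23.1 93.9] 0.6 topz [0.1605 0.1626 0.1638]
ring n 0 h nan normal [0. 0. 1.] a [-0.494 -0.074  0.866] centre off u,v 0.0 0.0 rad 0.0
pointer 0 nan nan flag 0 nan nan
jar [ 0.649 -0.011  0.074]
screwdriver None
offcut [ 0.77  -0.005  0.039]
16.05 [ 0.15659134 -0.30217414  0.33270493] [0.51594215 0.03086479 0.25669097]dial.py:8: RuntimeWarning: Mean of empty slice.
  c0=q[ring].mean(0); n=np.linalg.svd(q[ring]-c0)[2][2]; n*=np.sign(n[2])
  ret = um.true_divide(
  return _methods._mean(a, axis=axis, dtype=dtype,
  ret = ret.dtype.type(ret / rcount)
dial.py:14: RuntimeWarning: Mean of empty slice.
  print('pointer',po.sum(),ap.mean().round(3),np.median(np.hypot(x-cx,y-cy)[po]).round(4),'flag',red.sum(),ar.mean().round(3),np.median(np.hypot(s@M.v-cy,s@M.u-cx)).round(4))
```

View pics/c6.png

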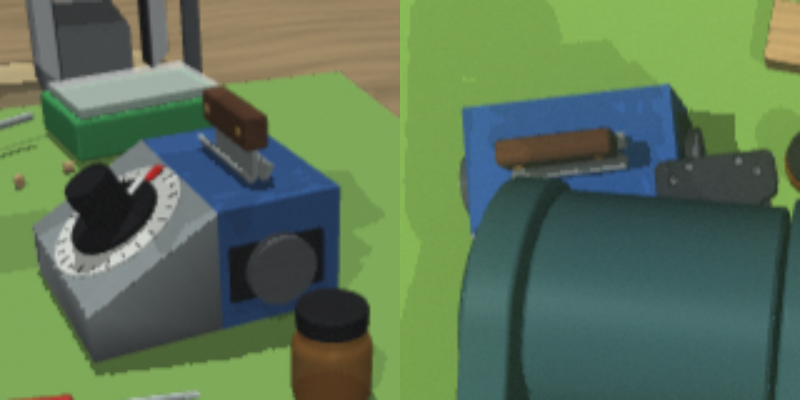

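```bash
python3 -c "
from bench import *
print(close_job())"
```

```text
the job is handed in; nothing more can be done
None
```

I turned the knob about 0.88 rad to the index flag. I then lifted the middle-sized scraper from the stand, lowered it into the sharpener slot until it touched the floor, released it, backed off and handed the job in. The clock read about 16 s at my last check, against the 59 s limit.

**Knob:** the pointer read 0.409 rad and the flag 0.410 rad from the wrist camera after I let go. The final side view gave 0.384 against 0.369, a difference of about 1 degree. Readings taken earlier, with the gripper in front of the dial or from only a few pixels, disagreed, so I did not use them. In the last top view the arm hid the dial.

**Scraper:** it touched down at the predicted tool height of 0.138 m, with about 6 N of contact force. The handle top is at about 162–164 mm, where 162 mm is expected when it is fully home. It is centred within about 2 mm of the slot and looks upright in the side view.

**Bystanders:** the jar and offcut read within about 1 mm of where they started. The screwdriver was not detected in the last pictures because the arm covered it, so its final position is not measured; the tool was never brought down near it.

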